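Hold a pressed-leaf glass frame up to the light panel

TASK

Check the pressed-fern glass frame against the light: gently raise the tilting tray of the little wooden stand all the way up to its stop, so that the frame slides down and stands on the ledge, then pick up the frame and hold it up to the light panel, top edge up, upright and square to the lit screen, about 4 cm in front of it without touching it, inside the four corner marks, still for a good two seconds. Then stand it back on the ledge of the raised tray, leaning against the tray as before, and let go. Never let the frame drop or touch the table, and do not disturb the candle, the cups or the tealight.

Things in the scene. Friction and masses are not known exactly. Their poses are not given: they have to be found in the camera images.
- stand: Light wooden tilt-top stand, fixed, 174 mm wide (y), 60 mm high to the lowered tray's upper face. Origin on the table under its middle; x points away from the robot, from the tray's free edge to the hinge, y along the hinge, z up. Base 50 mm high, from x = -65 to +80 mm; the tray overhangs it towards the robot.
- tray (a joint): Tray angle (rad): 0 lying level (start), 1.22 at the upper stop, its upper face then looking to the stand's +x. Lifted by one of the two round grips at its free edge (or from under that edge), about 5 N; the grip may pivot between the fingers. Stiff hinge (0.6 N m): the tray stays where it is left. The frame slides on it beyond 27 to 35 degrees.
- tray_hinge (a point): Middle of the hinge line on the tray's underside, in stand axes x = 70, z = 52 mm. Axes turn with the tray: -x from hinge to free edge, z normal to its upper face. Plywood tray 165 mm long, 8 mm thick, 150 mm wide inside; 12 mm side rims rise 12 mm above its face. Its free edge has a thumb cut-out 80 mm wide, 68 mm deep, leaving a 35 mm wide tab and a rim on each side.
- tray_ledge (a point): Middle of the foot of the ledge on the tray's upper face, 10 mm from the hinge. The ledge runs along the hinge edge, rises 14 mm above that face and stops the frame. Axes as tray_hinge.
- grip_left (a point): Point to grip on the left (+y) round wooden grip: a dowel 12 mm thick that continues the side rim 50 mm beyond the tray's free edge. This point is on its axis, 200 mm from the hinge, 35 mm beyond the free edge, 62 mm above the table at the start. Axes as tray_hinge; the dowel lies along x.
- grip_right (a point): The same on the right (-y) grip, 162 mm from grip_left.
- leaf_frame: Pressed green fern between glass in a brass edging: a rigid plate 125 x 105 x 8 mm (its x, y, z), 0.16 to 0.26 kg. Origin at the centre of its underside. Starts flat on the tray, x roughly towards the ledge and 6 to 24 mm short of it. Standing on the ledge its x points down and the middle of its top edge lies in the tray's cut-out, so a finger can pass behind it.
- frame_center (a point): Centre of the frame, 4 mm above the underside. Axes as leaf_frame: z is the normal of the glass.
- frame_top (a point): Middle of the frame's top edge (the 105 mm edge away from the ledge), 62.5 mm from the centre along the frame's -x.
- frame_bottom (a point): Middle of the opposite edge of the frame, which meets the ledge: 62.5 mm from the centre along the frame's +x.
- light_panel: Black LED light panel on a stem and round foot (150 mm across), fixed: 220 mm wide, 170 mm high, 16 mm thick, from 90 to 260 mm above the table. Origin on the table straight below the lit face, which is upright and looks along the body's +x (away from the robot); y along the panel, z up.
- panel_mark (a point): Middle of the four black corner marks on the lit face (x = 0 on the face), 175 mm above the table. The marks bound a rectangle 135 mm wide and 155 mm high: 15 mm outside the frame on every side when it is centred. Axes as light_panel.
- candle: Amber candle jar with a brass lid, 68 mm wide, 85 mm high, loose. Origin at its underside.
- tumbler: Green glass tumbler, 76 mm wide, 95 mm high, loose. Origin at its underside.
- wood_cup: Turned wooden cup, 72 mm wide, 105 mm high, loose. Origin at its underside.
- tealight: Aluminium tealight, 38 mm wide, 16 mm high, loose. Origin at its underside.
Mind the look-alikes: they are no part of the job. What is meant by the leaf_frame is not orange or pink, and is the smaller of those in its own colour.

How it is judged:
By the outcome, as a careful person would: the job done as asked, in the order asked, and still so for the second after the job is handed in, with the robot touching nothing.
It also fails if it takes over 72 s, if anything falls off the work surface, if the arm or the gripper's body presses on something with over 40 N, if the wrist force passes 120 N, or if a joint passes its speed limit or range.

ROBOT

A 6-joint arm with a two-finger parallel gripper is mounted at the origin on the work surface. World frame = base frame: x ahead of the robot, y to its left, z up, the work surface at z = 0. Lengths are in m, angles in rad, forces in N, time in s.
With the tool pointing down it reaches from about 0.25 to 0.775 m from the base axis. Payload 4 kg.
Tool frame: the origin (TCP) lies at the centre of the arm's flange, where the gripper is bolted on; the fingertips stand 199 mm ahead of it and the grasp point (between the pads) lies 180 mm ahead of it (robot.tcp_to_tips is the z of the fingertips in the tool frame, in m); z points along the fingers, y is the line along which they close (so a half turn about z gives the same grasp; the last joint's range is limited). The gripper opens to 94 mm and grips with 3 to 60 N. Pads are 16 mm wide; open, the fingers measure 119 mm over their backs; the gripper's body (75 mm by 177 mm) begins 78 mm behind the grasp point.
Start: joints at [-1.416, 0.087, 1.371, -0, 1.684, -0.103], TCP at [0.14, -0.532, 0.405] pointing down, gripper open.
Joint ranges: [-3.1, 3.1], [-0.76, 2.03], [0.27, 2.55], [-1.08, 4.22], [0.17, 2.65], [-2.57, 2.57]. Speed limits (rad/s): [2.79, 2.79, 3.14, 3.14, 3.14, 3.14].

INTERFACE

Orientations are given as [roll, pitch, yaw] about the fixed x, y, z axes, in that order (R = Rz(yaw) Ry(pitch) Rx(roll)).
In Python, from bench import robot gives the robot as it stands.
- The arm moves only by the tool play_rows, never from a script. Its arguments are lists of equal length, an entry for each row: "translation": the shift along the tool's x, y, z scaled (see below), a list of three; "twist": the turn, a rotation vector about the tool's x, y, z scaled (see below), a list of three; "gripper": the opening, from -1 (shut) to 1 (fully open). A call has 1 to 8 rows; each row shifts and turns the commanded pose from where the row before left it, along the tool's axes as they then stand; what a row does not reach is not made up. The controller multiplies each number of a shift by 0.04 m and each number of a turn by 0.1 rad. A row lasts 1/10 s, in which the tool goes at most 50 mm and 8.59 degrees, less where a joint would pass 70% of its speed; a pose out of reach is approached as far as the arm can. A call with a number of a shift or a turn outside -1 to 1 is refused whole. A call with a gripper value outside its range is refused whole. The fingers move at their own pace and stop on an object; the grip force is fixed at half the most. Time passes only in rows, so rows that do not move let the fingers close. It gives the time, the measured TCP pose, the force, the opening and the grip force at its end, in the units of the state.
- robot.get_obs(): the state, without advancing time (a new reading comes with each control period).
- robot.snapshot(name): name is "side" or "top"; returns the picture (384x512x3 uint8, red, green, blue); there is no depth.
- robot.camera_model(name): a dict with "camera_matrix" (3x3 intrinsics, pixels), "rvec" (rotation vector, rad) and "tvec" (3), from world to camera coordinates, as OpenCV has them. Camera axes: x right, y down, z forward; pixel columns grow to the right and rows downward; lengths in m; the calibration is good to about 2 mm. A picture is of the moment at which its call begins. camera_model takes no time and is no camera call.
- robot.close_job(): hands the job in; it is judged then, once.
Trained networks look in the newest picture that a camera, given by its name, has taken for a name from the list of things; names that differ only in an ending like _2 or _b are one class to them, and where a whole thing is asked for, a point or a joint stands for the part that bears it (a point fixed in the world has none). Each returns a list of dicts, best first, with "score" (0 to 1); they miss things now and then, are a little off and sometimes report something else, mostly with a low value. They report only what shows in the picture. A call takes as long as a camera call. They do not tell look-alikes from the thing itself.
- robot.recognise(name, camera): "centre" ([x, y, z] in m, in world coordinates, good to about 4 mm: the middle of the surface that is visible of it).
- robot.spot_point(name, camera): "centre" ([x, y, z] in m, in world coordinates, good to about 4 mm: a listed point, or the origin of a listed thing).
The state is a dict: "time": time; "joint_positions": joint angles; "qvel": joint speeds; "joint_torque": joint torques, N m; "tool_pos": TCP position; "ee_rot": TCP orientation; "wrist_force": force on the tool from outside, world axes, zero at the start; "wrist_torque": the same for the moment, N m; "width": finger opening in m; "finger_force": force on a finger pad.
Only numpy, scipy, OpenCV 4.12 (cv2) and the standard library are available. Lean on these libraries where they do the work, as an engineer would, in place of code of your own. Each camera call takes 0.05 s, during which the arm holds its last target. There are 200 camera calls.

## Working session

There is one attempt and no reset: what is moved stays moved. The work goes in short steps, Python scripts to look and compute and a tool call to move; the robot and the scene stay as the last step left them, time stands still between calls to the robot, and variables do not carry over. Pictures are saved under pics/ and viewed, at most 10 in all, crops included, and the job is handed in when it is done.

Besides the shell and the picture viewer there is one more tool, called after "Emit:" as name(argument=value, ...), one argument or row to a line, values as JSON. play_rows: Moves the arm, as the interface text tells. Its arguments: {"type":"object","properties":{"translation":{"type":"array","items":{"type":"array","items":{"type":"number","minimum":-1,"maximum":1}}},"twist":{"type":"array","items":{"type":"array","items":{"type":"number","minimum":-1,"maximum":1}}},"gripper":{"type":"array","items":{"type":"number"}}},"required":["translation","twist","gripper"]}

```bash
mkdir -p pics; ls; python3 - <<'E'
from bench import robot
import cv2
for n in("side","top"):
    im=robot.snapshot(n); cv2.imwrite(f"pics/{n}0.png",im[:,:,::-1])
for n in ("stand","tray_hinge","tray_ledge","grip_left","grip_right","frame_center","frame_top","frame_bottom","light_panel","panel_mark","candle","tumbler","wood_cup","tealight"):
    for c in("side","top"):
        print(n,c,[(d["centre"] if isinstance(d["centre"],list) else [round(float(v),3) for v in d["centre"]],round(d["score"],2)) for d in robot.spot_point(n,c)])
o=robot.get_obs();print(o["time"],o["tool_pos"],o["ee_rot"],o["width"])
E
```

```text
pics
stand side [([0.552, 0.1984, 0.0012], 0.88)]
stand top [([0.556, 0.1976, -0.0041], 0.97)]
tray_hinge side [([0.622, 0.2156, 0.0559], 0.77), ([0.6124, 0.2126, 0.0606], 0.29)]
tray_hinge top [([0.6271, 0.2114, 0.0541], 0.87)]
tray_ledge side [([0.6114, 0.2111, 0.0632], 0.75)]
tray_ledge top [([0.6158, 0.2136, 0.0592], 0.65)]
grip_left side [([0.4123, 0.2495, 0.061], 0.68), ([0.6083, 0.2111, 0.0582], 0.53)]
grip_left top [([0.407, 0.2519, 0.0641], 0.78)]
grip_right side [([0.4406, 0.0957, 0.0621], 0.65)]
grip_right top [([0.4417, 0.0939, 0.0608], 0.74)]
frame_center side [([0.5395, 0.2104, 0.0694], 0.98), ([0.3267, -0.1931, 0.0063], 0.91), ([0.3222, 0.2153, 0.0071], 0.89), ([0.7524, 0.2333, 0.0073], 0.73)]
frame_center top [([0.7502, 0.2368, 0.0044], 0.97), ([0.5395, 0.2041, 0.0664], 0.78), ([0.5567, 0.199, -0.0039], 0.72), ([0.3191, -0.1837, 0.0039], 0.56)]
frame_top side [([0.4764, 0.1938, 0.0634], 0.92), ([0.7625, 0.2961, 0.003], 0.9), ([0.3817, 0.2823, 0.0046], 0.87), ([0.2541, -0.2441, 0.0017], 0.71)]
frame_top top [([0.7613, 0.2988, 0.0025], 0.91), ([0.4729, 0.1884, 0.0628], 
[... 599 characters left out ...]
946, 0.0135, 0.0041], 0.61)]
candle side [([0.5724, -0.4435, -0.0028], 0.84)]
candle top [([0.5788, -0.4436, 0.001], 0.84)]
tumbler side [([0.5342, 0.4292, -0.0045], 0.57), ([0.6131, 0.2109, 0.0606], 0.19)]
tumbler top [([0.5407, 0.4347, 0.0026], 0.64), ([0.4936, 0.0146, -0.0005], 0.28)]
wood_cup side [([0.7519, -0.0413, -0.0012], 0.94), ([0.5505, 0.1995, -0.0003], 0.56)]
wood_cup top [([0.5387, 0.2057, 0.0603], 0.74), ([0.754, -0.0383, 0.0007], 0.65), ([0.4941, 0.0148, -0.0007], 0.21)]
tealight side [([0.491, 0.012, -0.0015], 0.48)]
tealight top [([0.4948, 0.0121, -0.0013], 0.54)]
1.5 [ 0.14023378 -0.53181554  0.40470579] [ 3.14152606e+00 -1.06886167e-05  2.57829188e-01] 0.09414933247613264
```

View pics/top0.png

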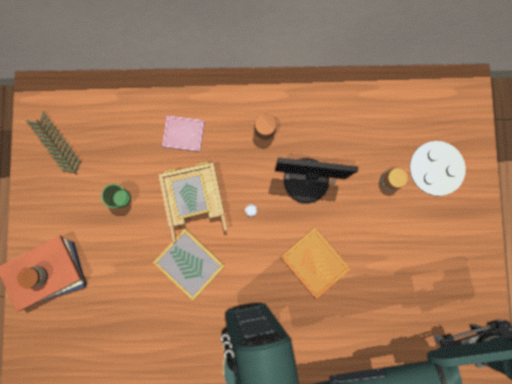

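View pics/side0.png

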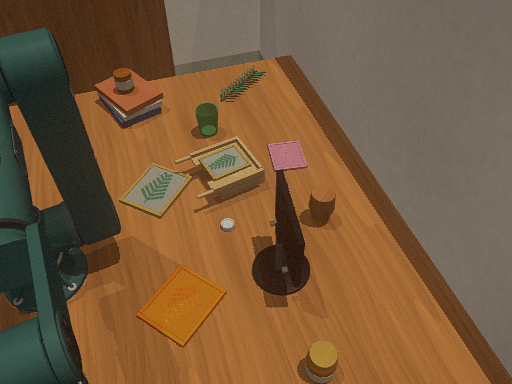

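The candidates for the frame, in top-view pixels:
- Small green, on the stand tray, (190,196).
- Larger green, on the table, (189,264).
- Orange, (316,262).
- Pink, (184,133).

The smaller green one on the tray fits the description. The side view agrees, showing it at (224,160). Next I'll check it in a close crop and fit the poses.

```bash
cat > h.py <<'E'
import numpy as np, cv2
from bench import robot
from scipy.spatial.transform import Rotation as Rn
def proj(n,P):
    c=robot.camera_model(n)
    return cv2.projectPoints(np.float64(P).reshape(-1,1,3),np.float64(c["rvec"]),np.float64(c["tvec"]),np.float64(c["camera_matrix"]),None)[0][:,0]
def place(o,yaw,P):
    return np.array(o)+Rn.from_euler('z',yaw).apply(np.float64(P))
def fitpose(model,obs):  # planar pose (x,y,z shift,yaw)
    from scipy.optimize import least_squares
    f=lambda p:(place(p[:3],p[3],model)-obs).ravel()
    r=least_squares(f,[.5,0,0,0.]);return r.x,f(r.x).reshape(-1,3)
def hinge(th,P): # tray-axes point -> stand axes
    P=np.float64(P).reshape(-1,3);c,s=np.cos(th),np.sin(th)
    return np.c_[.07+P[:,0]*c+P[:,2]*s,P[:,1],.052-P[:,0]*s+P[:,2]*c]
E
python3 - <<'E'
from h import *
m=[];o=[]
S={"stand":[(0,0,0),(.552,.1984,.0012),(.556,.1976,-.0041)],"h":[(.07,0,.052),(.622,.2156,.0559),(.6271,.2114,.0541)],
"l":[(.06,0,.060),(.6114,.2111,.0632),(.6158,.2136,.0592)],"gl":[(-.13,.081,.062),(.4123,.2495,.061),(.407,.2519,.0641)],"gr":[(-.13,-.081,.062),(.4406,.0957,.0621),(.4417,.0939,.0608)]}
for v in S.values():
    for q in v[1:]: m.append(v[0]);o.append(q)
p,r=fitpose(np.array(m),np.array(o));print("stand",p.round(4),np.abs(r).max())
np.save("stand.npy",p)
cm=robot.camera_model("top");print(cv2.Rodrigues(np.float64(cm["rvec"]))[0].round(3),cm["tvec"])
# overlay check
out=[]
for n in("top","side"):
    im=robot.snapshot(n)[:,:,::-1].copy()
    k=5
    c=proj(n,[[.55,.2,.06]])[0] ; c2=proj(n,[[.606,-.171,.2]])[0]
    for cc in(c,c2):
        x,y=[int(v) for v in cc]; x=max(40,min(472,x)); y=max(30,min(354,y))
        crop=cv2.resize(im[y-40 if y>40 else 0:y+40,x-40:x+40],(400,300) if 0 else None,fx=k,fy=k,interpolation=cv2.INTER_CUBIC)
        x0,y0=x-40,max(0,y-40)
        Q=np.r_[place([p[0],p[1],0],p[3],[(-.13,.081,.062),(-.13,-.081,.062),(-.095,.075,.06),(-.095,-.075,.06),(.07,.081,.072),(.07,-.081,.072)]),
                place([.606,-.171,0],-.1,[(0,.11,.26),(0,-.11,.26),(-.016,.11,.26),(-.016,-.11,.26),(0,.11,.09),(0,-.11,.09)])]
        for u,v in proj(n,Q): cv2.circle(crop,(int((u-x0+.5)*k),int((v-y0+.5)*k)),2,(0,0,255),-1)
        crop=crop[:300] if 0 else cv2.resize(crop,(400,400)); out.append(crop[50:350])
cv2.imwrite("pics/c1.png",np.vstack([np.hstack(out[:2]),np.hstack(out[2:])]))
E
```

```text
stand [0.5541 0.1991 0.0006 0.2025] 0.004650000000000704
[[-0.017 -1.     0.002]
 [-0.994  0.017 -0.112]
 [ 0.112 -0.004 -0.994]] [0.01282804 0.56758519 1.40786784]
```

View pics/c1.png

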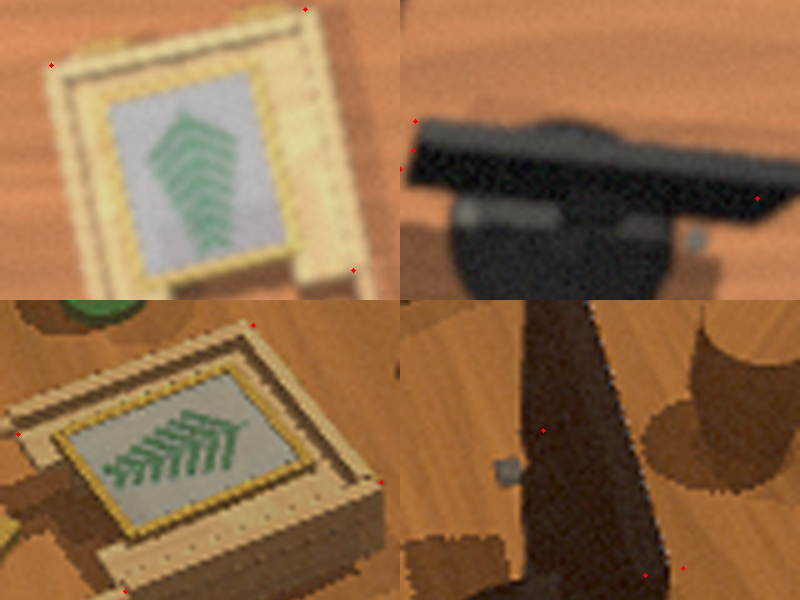

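The crop confirms the small green frame in the tray, and the stand overlay fits. Next I'll fit the panel yaw from its upper edge in the top view.

```bash
python3 - <<'E'
from h import *
im=robot.snapshot("top").astype(float)[:,:,0]
c=robot.camera_model("top");K=np.float64(c["camera_matrix"]);R=cv2.Rodrigues(np.float64(c["rvec"]))[0];t=np.float64(c["tvec"]).ravel()
im=cv2.GaussianBlur(im,(0,0),1)
pts=[]
for u in range(284,352):
    y0=proj("top",[[.606,-.171,.26]])[0][1]
    col=im[145:185,u]; g=np.diff(col); i=int(np.argmin(g)); 
    a,b,d=g[i-1],g[i],g[i+1] if i+1<len(g) else 0
    off=.5*(a-d)/(a-2*b+d) if abs(a-2*b+d)>1e-6 else 0
    v=145+i+.5+off
    ray=R.T@np.linalg.inv(K)@np.array([u,v,1.]); C=-R.T@t
    s=(.26-C[2])/ray[2]; pts.append(C+s*ray)
pts=np.array(pts)
A=np.c_[pts[:,1],np.ones(len(pts))]
w=np.ones(len(pts),bool)
for _ in range(4):
    k=np.linalg.lstsq(A[w],pts[w,0],rcond=None)[0]; e=pts[:,0]-A@k; w=np.abs(e)<.003
print("x = k*y+b",k,"yaw",np.arctan(-k[0]),w.sum(),"x at y=-.171",k@[-.171,1],e[w].std())
# ends along row mid
row=im[168,270:365];g=np.diff(row);print("ends",270+np.argmin(g)+.5,270+np.argmax(g)+.5)
for y in(-.11,.11):print(proj("top",place([k@[-.171,1],-.171,0],np.arctan(-k[0]),[[0,y,.26],[-.016,y,.26]])))
p=np.load("stand.npy")
th=0
g=place([p[0],p[1],0],p[3],hinge(0,[[-.2,-.081,.010],[-.2,.081,.01]]));print(g)
E
```

```text
x = k*y+b [0.1366677  0.62848432] yaw -0.13582621525346286 50 x at y=-.171 0.6051141382991664 0.000600001317660426
ends 274.5 357.5
[[357.84104495 166.18225646]
 [357.29369783 172.01447547]]
[[276.8053139  156.65249636]
 [276.14003811 162.4585476 ]]
[[0.44300211 0.09361177 0.062     ]
 [0.4104265  0.25230275 0.062     ]]
```

Emit:
play_rows(
  translation=[
    [0.4, -0.45, 0],
    [0.7, -0.82, 0],
    [0.7, -0.82, 0],
    [0.7, -0.82, 0],
    [0.7, -0.82, 0],
    [0.7, -0.82, 0],
    [0.7, -0.82, 0],
    [0.7, -0.82, 0],
  ],
  twist=[
    [0, 0, 0],
    [0, 0, 0],
    [0, 0, 0],
    [0, 0, 0],
    [0, 0, 0],
    [0, 0, 0],
    [0, 0, 0],
    [0, 0, 0],
  ],
  gripper=[1, 1, 1, 1, 1, 1, 1, 1],
)

```text
time: 2.45
tool_pos: [0.2823, -0.2367, 0.4049]
ee_rot: [3.141, -0.001, 0.257]
wrist_force: [0.2, 0.3, -0.4]
width: 0.094
finger_force: 0.0
```

Emit:
play_rows(
  translation=[
    [0.7, -0.82, 0.2],
    [0.7, -0.82, 0.3],
    [0.7, -0.82, 0.4],
    [0.7, -0.82, 0.4],
    [0.7, -0.82, 0.4],
    [0.7, -0.82, 0.4],
    [0.7, -0.82, 0.3],
    [0.4, -0.5, 0.2],
  ],
  twist=[
    [0, 0, 0],
    [0, 0, 0],
    [0, 0, 0],
    [0, 0, 0],
    [0, 0, 0.2],
    [0, 0, 0.2],
    [0, 0, 0.15],
    [0, 0, 0],
  ],
  gripper=[1, 1, 1, 1, 1, 1, 1, 1],
)

```text
time: 3.25
tool_pos: [0.4274, 0.0578, 0.2997]
ee_rot: [-3.141, 0.0, 0.205]
wrist_force: [-0.3, -0.1, -0.6]
width: 0.0941
finger_force: 0.0
```

```bash
cat >> h.py <<'E'
def plan(pos,R,n=1):
    """rows from the measured pose to pos,R ; shift then turn in each row, row units"""
    o=robot.get_obs();p=np.array(o["tool_pos"]);R0=Rn.from_euler('xyz',o["ee_rot"])
    rv=(R0.inv()*R).as_rotvec();d=(np.array(pos)-p)/n
    print("t",round(o["time"],2),"pos",p.round(4),"rpy",np.round(o["ee_rot"],4),"w",round(o["width"],4),"F",np.round(o["wrist_force"],1),"T",np.round(o["wrist_torque"],2),"ff",np.round(o["finger_force"],1))
    print("total tool shift mm",(R0.inv().apply(np.array(pos)-p)*1e3).round(1),"rotvec",rv.round(4),"dist",np.linalg.norm(d*n).round(3))
    for i in range(n):
        Ri=R0*Rn.from_rotvec(rv*i/n);print((Ri.inv().apply(d)/.04).round(2).tolist(),end=",")
    print("\ntwist",(rv/n/.1).round(3).tolist())
def down(yaw,tilt=0): # tool z down, tilted about tool x (tool y = horizontal dir)
    return Rn.from_euler('z',yaw)*Rn.from_euler('x',np.pi)*Rn.from_euler('x',tilt)
E
python3 - <<'E'
from h import *
plan([.443,.0936,.242],down(.2025),1)
E
```

```text
t 3.25 pos [0.4274 0.0578 0.2997] rpy [-3.1409e+00  5.0000e-04  2.0530e-01] w 0.0941 F [-0.3 -0.1 -0.6] T [-0.02 -0.05 -0.03] ff 0.0
total tool shift mm [ 22.5 -31.8  57.7] rotvec [-0.0007  0.0005  0.0028] dist 0.07
[0.56, -0.8, 1.44],
twist [-0.007, 0.005, 0.028]
```

Emit:
play_rows(
  translation=[
    [0.2, -0.3, 0.2],
    [0.26, -0.3, 0.4],
    [0.1, -0.2, 0.44],
    [0, 0, 0.4],
    [0, 0, 0],
    [0, 0, 0],
  ],
  twist=[
    [0, 0, 0.03],
    [0, 0, 0],
    [0, 0, 0],
    [0, 0, 0],
    [0, 0, 0],
    [0, 0, 0],
  ],
  gripper=[1, 1, 1, 1, 1, 1],
)

```text
time: 3.85
tool_pos: [0.4426, 0.0911, 0.2432]
ee_rot: [3.141, 0.0, 0.2]
wrist_force: [-0.9, -0.1, 0.2]
width: 0.0938
finger_force: 0.0
```

```bash
python3 - <<'E'
from h import *
plan([.443,.0936,.242],down(.2025),1)
robot.snapshot("side");print([(d["centre"],d["score"]) for d in robot.spot_point("grip_right","side")])
E
```

```text
t 3.85 pos [0.4426 0.0911 0.2432] rpy [3.1415e+00 3.0000e-04 1.9980e-01] w 0.0938 F [-0.9 -0.1  0.2] T [ 0.04  0.03 -0.01] ff 0.0
total tool shift mm [ 0.9 -2.4  1.2] rotvec [ 0.0001  0.0003 -0.0027] dist 0.003
[0.02, -0.06, 0.03],
twist [0.001, 0.003, -0.027]
[]
```

Emit:
play_rows(
  translation=[
    [0.02, -0.06, 0.03],
    [0, 0, 0],
    [0, 0, 0],
    [0, 0, 0],
    [0, 0, 0],
    [0, 0, 0],
    [0, 0, 0],
    [0, 0, 0],
  ],
  twist=[
    [0, 0, 0],
    [0, 0, 0],
    [0, 0, 0],
    [0, 0, 0],
    [0, 0, 0],
    [0, 0, 0],
    [0, 0, 0],
    [0, 0, 0],
  ],
  gripper=[-1, -1, -1, -1, -1, -1, -1, -1],
)

```text
time: 4.75
tool_pos: [0.4429, 0.0936, 0.2418]
ee_rot: [3.141, 0.0, 0.2]
wrist_force: [-0.9, 0.2, 0.3]
width: 0.0337
finger_force: 0.0
```

```bash
python3 - <<'E'
from h import *
plan([.443,.0936,.242],down(.2025),1)
# arc rows in tool axes (x=stand x, z=down)
n=40
th=np.linspace(0,1.23,n+1)
g=np.array([hinge(t,[[-.2,-.081,.010]])[0] for t in th])
d=np.diff(g,axis=0)/.04
print([[round(a,2),0,round(-c,2)] for a,_,c in d])
E
```

```text
t 4.75 pos [0.4429 0.0936 0.2418] rpy [3.1415e+00 1.0000e-04 1.9980e-01] w 0.0337 F [-0.9  0.2  0.3] T [0.02 0.04 0.07] ff 0.0
total tool shift mm [ 0.1 -0.  -0.2] rotvec [ 0.0001  0.0001 -0.0027] dist 0.0
[0.0, -0.0, -0.0],
twist [0.001, 0.001, -0.027]
[[np.float64(0.01), 0, np.float64(-0.15)], [np.float64(0.01), 0, np.float64(-0.15)], [np.float64(0.02), 0, np.float64(-0.15)], [np.float64(0.02), 0, np.float64(-0.15)], [np.float64(0.03), 0, np.float64(-0.15)], [np.float64(0.03), 0, np.float64(-0.15)], [np.float64(0.04), 0, np.float64(-0.15)], [np.float64(0.04), 0, np.float64(-0.15)], [np.float64(0.05), 0, np.float64(-0.15)], [np.float64(0.05), 0, np.float64(-0.15)], [np.float64(0.06), 0, np.float64(-0.14)], [np.float64(0.06), 0, np.float64(-0.14)], [np.float64(0.06), 0, np.float64(-0.14)], [np.float64(0.07), 0, np.float64(-0.14)], [np.float64(0.07), 0, np.float64(-0.14)], [np.float64(0.08), 0, np.float64(-0.13)], [np.float64(0.08), 0, np.float64(-0.13)], [np.float64(0.09), 0, np.float64(-0.13)], [np.float64(0.09), 0, np.float64(-0.13)], [np.float64(0.09), 0, np.float64(-0.12)], [np.float64(0.1), 0, np.float64(-0.12)], [np.float64(0.1), 0, np.float64(-0.12)], [np.float64(0.1), 0, np.float64(-0.11)], [np.float64(0.11), 0, np.float64(-0.11)], [np.float64(0.11), 0, np.float64(-0.11)], [np.float64(0.11), 0, np.float64(-0.1)], [np.float64(0.12), 0, np.float64(-0.1)], [np.float64(0.12), 0, np.float64(-0.1)], [np.float64(0.12), 0, np.float64(-0.09)], [np.float64(0.13), 0, np.float64(-0.09)], [np.float64(0.13), 0, np.float64(-0.08)], [np.float64(0.13), 0, np.float64(-0.08)], [np.float64(0.13), 0, np.float64(-0.08)], [np.float64(0.14), 0, np.float64(-0.07)], [np.float64(0.14), 0, np.float64(-0.07)], [np.float64(0.14), 0, np.float64(-0.06)], [np.float64(0.14), 0, np.float64(-0.06)], [np.float64(0.14), 0, np.float64(-0.06)], [np.float64(0.15), 0, np.float64(-0.05)], [np.float64(0.15), 0, np.float64(-0.05)]]
```

Fingers are still closing, at about 75 mm/s. I'll finish closing, then start the arc.

Emit:
play_rows(
  translation=[
    [0, 0, 0],
    [0, 0, 0],
    [0, 0, 0],
    [0, 0, 0],
    [0, 0, 0],
    [0, 0, 0],
  ],
  twist=[
    [0, 0, 0],
    [0, 0, 0],
    [0, 0, 0],
    [0, 0, 0],
    [0, 0, 0],
    [0, 0, 0],
  ],
  gripper=[-1, -1, -1, -1, -1, -1],
)

```text
time: 5.35
tool_pos: [0.4428, 0.094, 0.2418]
ee_rot: [-3.14, -0.0, 0.2]
wrist_force: [-0.9, 4.3, -0.5]
width: 0.0112
finger_force: 30.0
```

Emit:
play_rows(
  translation=[
    [0.01, 0, -0.15],
    [0.01, 0, -0.15],
    [0.02, 0, -0.15],
    [0.02, 0, -0.15],
    [0.03, 0, -0.15],
    [0.03, 0, -0.15],
    [0.04, 0, -0.15],
    [0.04, 0, -0.15],
  ],
  twist=[
    [0, 0, 0],
    [0, 0, 0],
    [0, 0, 0],
    [0, 0, 0],
    [0, 0, 0],
    [0, 0, 0],
    [0, 0, 0],
    [0, 0, 0],
  ],
  gripper=[-1, -1, -1, -1, -1, -1, -1, -1],
)

```text
time: 6.15
tool_pos: [0.4504, 0.0956, 0.2886]
ee_rot: [-3.14, 0.003, 0.2]
wrist_force: [0.7, 4.3, -6.4]
width: 0.0109
finger_force: 30.0
```

Emit:
play_rows(
  translation=[
    [0.05, 0, -0.15],
    [0.05, 0, -0.15],
    [0.06, 0, -0.14],
    [0.06, 0, -0.14],
    [0.06, 0, -0.14],
    [0.07, 0, -0.14],
    [0.07, 0, -0.14],
    [0.08, 0, -0.13],
  ],
  twist=[
    [0, 0, 0],
    [0, 0, 0],
    [0, 0, 0],
    [0, 0, 0],
    [0, 0, 0],
    [0, 0, 0],
    [0, 0, 0],
    [0, 0, 0],
  ],
  gripper=[-1, -1, -1, -1, -1, -1, -1, -1],
)

```text
time: 6.95
tool_pos: [0.4698, 0.0995, 0.3338]
ee_rot: [-3.14, 0.005, 0.2]
wrist_force: [-1.7, 4.6, -5.9]
width: 0.0114
finger_force: 30.0
```

Emit:
play_rows(
  translation=[
    [0.08, 0, -0.13],
    [0.09, 0, -0.13],
    [0.09, 0, -0.13],
    [0.09, 0, -0.12],
    [0.1, 0, -0.12],
    [0.1, 0, -0.12],
    [0.1, 0, -0.11],
    [0.11, 0, -0.11],
  ],
  twist=[
    [0, 0, 0],
    [0, 0, 0],
    [0, 0, 0],
    [0, 0, 0],
    [0, 0, 0],
    [0, 0, 0],
    [0, 0, 0],
    [0, 0, 0],
  ],
  gripper=[-1, -1, -1, -1, -1, -1, -1, -1],
)

```text
time: 7.75
tool_pos: [0.4993, 0.1056, 0.3722]
ee_rot: [-3.14, 0.007, 0.2]
wrist_force: [-2.5, 4.7, -6.4]
width: 0.0109
finger_force: 30.0
```

Emit:
play_rows(
  translation=[
    [0.11, 0, -0.11],
    [0.11, 0, -0.1],
    [0.12, 0, -0.1],
    [0.12, 0, -0.1],
    [0.12, 0, -0.09],
    [0.13, 0, -0.09],
    [0.13, 0, -0.08],
    [0.13, 0, -0.08],
  ],
  twist=[
    [0, 0, 0],
    [0, 0, 0],
    [0, 0, 0],
    [0, 0, 0],
    [0, 0, 0],
    [0, 0, 0],
    [0, 0, 0],
    [0, 0, 0],
  ],
  gripper=[-1, -1, -1, -1, -1, -1, -1, -1],
)

```text
time: 8.55
tool_pos: [0.5372, 0.1133, 0.4021]
ee_rot: [-3.14, 0.009, 0.2]
wrist_force: [-5.1, 4.1, -4.8]
width: 0.0113
finger_force: 30.0
```

```bash
python3 - <<'E'
from h import *
p=np.load("stand.npy")
for th in(.95,.98,1.0,1.22):
  print(th,place([p[0],p[1],0],p[3],hinge(th,[[-.2,-.081,.01]]))[0]+[0,0,.18])
t=place([p[0],p[1],0],p[3],hinge(1.22,[[-.2,-.081,.01]]))[0]+[0,0,.18]
plan(t,down(.2025),8)
cv2.imwrite("pics/s2.png",robot.snapshot("side")[60:260,130:330,::-1].repeat(3,0).repeat(3,1))
E
```

```text
0.95 [0.53292459 0.11207079 0.40049993]
0.98 [0.53792329 0.1130969  0.4036697 ]
1.0 [0.54130652 0.1137914  0.40569722]
1.22 [0.5807908  0.12189662 0.42325633]
t 8.55 pos [0.5372 0.1133 0.4021] rpy [-3.1399  0.0086  0.2005] w 0.0113 F [-5.1  4.1 -4.8] T [0.74 1.2  0.02] ff 30.0
total tool shift mm [ 44.3   0.2 -21.5] rotvec [-0.0017  0.0086 -0.0021] dist 0.049
[0.14, 0.0, -0.07],[0.14, 0.0, -0.07],[0.14, 0.0, -0.07],[0.14, 0.0, -0.07],[0.14, 0.0, -0.07],[0.14, 0.0, -0.07],[0.14, 0.0, -0.07],[0.14, 0.0, -0.07],
twist [-0.002, 0.011, -0.003]
```

View pics/s2.png

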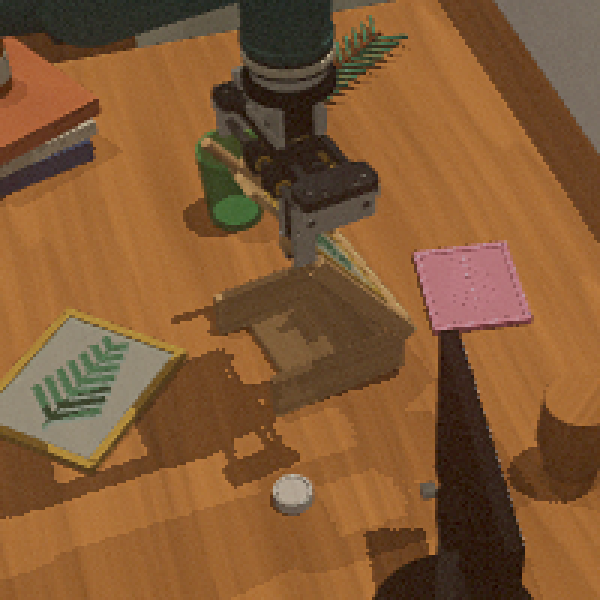

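The tray is about 56° up, with the frame lying on it and the right grip held at crop (305,250). I'll carry on to the stop.

Emit:
play_rows(
  translation=[
    [0.13, 0, -0.08],
    [0.14, 0, -0.08],
    [0.14, 0, -0.07],
    [0.14, 0, -0.07],
    [0.14, 0, -0.06],
    [0.14, 0, -0.06],
    [0.14, 0, -0.06],
    [0.1, 0, -0.04],
  ],
  twist=[
    [0, 0, 0],
    [0, 0, 0],
    [0, 0, 0],
    [0, 0, 0],
    [0, 0, 0],
    [0, 0, 0],
    [0, 0, 0],
    [0, 0, 0],
  ],
  gripper=[-1, -1, -1, -1, -1, -1, -1, -1],
)

```text
time: 9.4
tool_pos: [0.5795, 0.122, 0.4226]
ee_rot: [-3.14, 0.008, 0.201]
wrist_force: [-3.2, 4.8, -6.6]
width: 0.011
finger_force: 30.0
```

Emit:
play_rows(
  translation=[
    [0.1, 0, -0.04],
    [0.1, 0, -0.03],
    [0, 0, 0],
  ],
  twist=[
    [0, 0, 0],
    [0, 0, 0],
    [0, 0, 0],
  ],
  gripper=[-1, -1, -1],
)

```text
time: 9.7
tool_pos: [0.5876, 0.1236, 0.4253]
ee_rot: [-3.14, 0.007, 0.201]
wrist_force: [-2.4, 5.2, -5.0]
width: 0.0111
finger_force: 30.0
```

Emit:
play_rows(
  translation=[
    [0.1, 0, -0.03],
    [0.1, 0, -0.03],
    [0, 0, 0],
  ],
  twist=[
    [0, 0, 0],
    [0, 0, 0],
    [0, 0, 0],
  ],
  gripper=[-1, -1, -1],
)

```text
time: 10.0
tool_pos: [0.5931, 0.1247, 0.426]
ee_rot: [-3.14, 0.021, 0.201]
wrist_force: [-14.9, 2.4, -5.9]
width: 0.0109
finger_force: 30.0
```

Emit:
play_rows(
  translation=[
    [0, 0, 0],
    [0, 0, 0],
    [0, 0, 0],
    [0, 0, 0],
    [0, 0, -0.5],
    [0, 0, -0.8],
    [0, 0, -0.8],
    [0, 0, -0.5],
  ],
  twist=[
    [0, 0, 0],
    [0, 0, 0],
    [0, 0, 0],
    [0, 0, 0],
    [0, 0, 0],
    [0, 0, 0],
    [0, 0, 0],
    [0, 0, 0],
  ],
  gripper=[1, 1, 1, 1, 1, 1, 1, 1],
)

```text
time: 10.8
tool_pos: [0.5954, 0.1242, 0.5376]
ee_rot: [3.14, -0.005, 0.199]
wrist_force: [0.5, 0.3, 0.9]
width: 0.0715
finger_force: 0.0
```

Emit:
play_rows(
  translation=[
    [-0.5, 0.8, 0],
    [-0.5, 0.9, 0],
    [-0.5, 0.9, 0],
  ],
  twist=[
    [0, 0, 0],
    [0, 0, 0],
    [0, 0, 0],
  ],
  gripper=[1, 1, 1],
)

```text
time: 11.1
tool_pos: [0.5571, 0.0097, 0.5347]
ee_rot: [3.14, -0.002, 0.201]
wrist_force: [0.9, -0.7, 0.6]
width: 0.0932
finger_force: 0.0
```

```bash
python3 - <<'E'
from h import *
out=[]
P=np.load("stand.npy")
ims={}
for c in("side","top"):
    ims[c]=robot.snapshot(c)[:,:,::-1].copy()
    for n in("tray_hinge","tray_ledge","grip_left","grip_right","frame_center","frame_top","frame_bottom"):
        print(n,c,[(np.round(d["centre"],4).tolist(),round(d["score"],2)) for d in robot.spot_point(n,c) if d["centre"][2]>.03])
fr=[[-.135,y,z] for y in(.0525,-.0525) for z in(.008,.016)]+[[-.01,y,z] for y in(.0525,-.0525) for z in(.008,.016)]+[[-.2,.081,.01],[-.2,-.081,.01]]
W=place([P[0],P[1],0],P[3],hinge(1.22,fr))
for c in ims:
    u,v=proj(c,[[.59,.2,.13]])[0].astype(int); x0,y0=u-40,v-35
    k=10 if 0 else 5
    cr=cv2.resize(ims[c][y0:y0+80,x0:x0+80],None,fx=k,fy=k,interpolation=cv2.INTER_CUBIC)
    for a,b in proj(c,W): cv2.circle(cr,(int((a-x0+.5)*k),int((b-y0+.5)*k)),2,(0,0,255),-1)
    out.append(cr)
cv2.imwrite("pics/c3.png",np.hstack(out))
fc=place([P[0],P[1],0],P[3],hinge(1.22,[[-.0725,0,.012],[-.135,0,.012],[-.2,-.081,.01],[-.2,.081,.01]]));print(fc)
print(robot.get_obs()["time"],robot.get_obs()["tool_pos"])
E
```

```text
tray_hinge side [([0.6249, 0.2133, 0.0536], 0.96)]
tray_ledge side [([0.6233, 0.2156, 0.0656], 0.73)]
grip_left side [([0.5502, 0.2794, 0.2444], 0.78)]
grip_right side [([0.5742, 0.1217, 0.2426], 0.88), ([0.6229, 0.2136, 0.068], 0.16)]
frame_center side [([0.6112, 0.2255, 0.1299], 0.41)]
frame_top side [([0.5855, 0.2176, 0.1823], 0.38)]
frame_bottom side []
tray_hinge top [([0.6245, 0.2109, 0.0539], 0.62)]
tray_ledge top [([0.6276, 0.2158, 0.0628], 0.88), ([0.6267, 0.2237, 0.0651], 0.17)]
grip_left top [([0.5466, 0.2788, 0.2422], 0.93)]
grip_right top [([0.5786, 0.1223, 0.2406], 0.96)]
frame_center top []
frame_top top [([0.584, 0.2126, 0.1798], 0.71)]
frame_bottom top [([0.6281, 0.2219, 0.0678], 0.58)]
[[0.60926269 0.21043025 0.12420845]
 [0.58822354 0.2061114  0.18290216]
 [0.5807908  0.12189662 0.24325633]
 [0.54821518 0.28058761 0.24325633]]
11.9 [0.55772742 0.01099939 0.53375791]
```

View pics/c3.png

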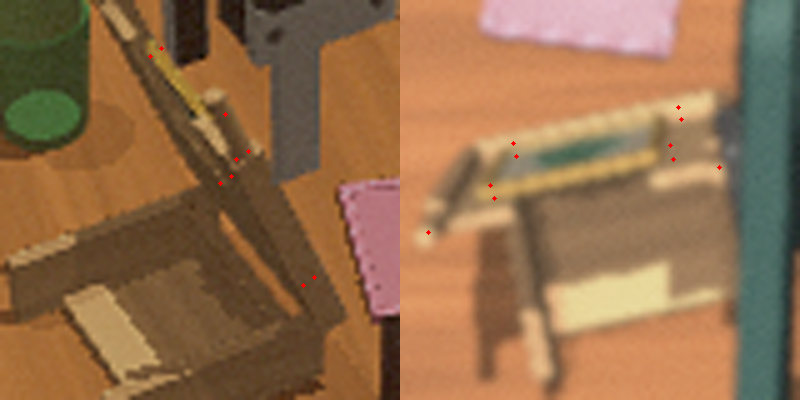

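```bash
cat >> h.py <<'E'
ST=np.load("stand.npy")
def W(P,th=1.22): return place([ST[0],ST[1],0],ST[3],hinge(th,P))[0]
RG=down(ST[3]+np.pi/2,1.22-np.pi/2)
def tcp(g,R,back=0): return np.array(g)-(.18+back)*R.apply([0,0,1])
E
python3 - <<'E'
from h import *
print(RG.as_matrix().round(3))
g=W([[-.125,.005,.012]]);print("grasp",g,tcp(g,RG))
plan(tcp(g,RG,.12),RG,18)
E
```

```text
[[-0.201  0.92   0.337]
 [ 0.98   0.189  0.069]
 [ 0.     0.344 -0.939]]
grasp [0.59058439 0.21170028 0.17351117] [0.52999163 0.19926198 0.34254905]
t 11.9 pos [0.5577 0.011  0.5338] rpy [3.1415e+00 2.0000e-04 2.0030e-01] w 0.0938 F [-0.6  0.  -0. ] T [ 0.02 -0.   -0.07] ff 0.0
total tool shift mm [ -31.  -189.9   78.5] rotvec [-0.2751  0.2758 -1.5554] dist 0.208
[-0.04, -0.26, 0.11],[-0.02, -0.27, 0.1],[0.0, -0.27, 0.1],[0.02, -0.27, 0.1],[0.04, -0.27, 0.09],[0.07, -0.27, 0.09],[0.09, -0.26, 0.09],[0.11, -0.25, 0.08],[0.13, -0.25, 0.08],[0.15, -0.23, 0.08],[0.17, -0.22, 0.08],[0.18, -0.21, 0.08],[0.2, -0.19, 0.08],[0.21, -0.18, 0.08],[0.23, -0.16, 0.08],[0.24, -0.14, 0.08],[0.25, -0.12, 0.08],[0.26, -0.1, 0.09],
twist [-0.153, 0.153, -0.864]
```

Emit:
play_rows(
  translation=[
    [-0.04, -0.26, 0.04],
    [-0.02, -0.27, 0.04],
    [0, -0.27, 0.04],
    [0.02, -0.27, 0.04],
    [0.04, -0.27, 0.04],
    [0.07, -0.27, 0.04],
    [0.09, -0.26, 0.04],
    [0.11, -0.25, 0.04],
  ],
  twist=[
    [-0.15, 0.15, -0.86],
    [-0.15, 0.15, -0.86],
    [-0.15, 0.15, -0.86],
    [-0.15, 0.15, -0.86],
    [-0.15, 0.15, -0.86],
    [-0.15, 0.15, -0.86],
    [-0.15, 0.15, -0.86],
    [-0.15, 0.15, -0.86],
  ],
  gripper=[1, 1, 1, 1, 1, 1, 1, 1],
)

```text
time: 12.7
tool_pos: [0.5265, 0.0916, 0.5167]
ee_rot: [2.99, -0.071, 0.898]
wrist_force: [-0.3, -0.9, 0.6]
width: 0.094
finger_force: 0.0
```

Emit:
play_rows(
  translation=[
    [0.13, -0.25, 0.05],
    [0.15, -0.23, 0.05],
    [0.17, -0.22, 0.05],
    [0.18, -0.21, 0.05],
    [0.2, -0.19, 0.05],
    [0.21, -0.18, 0.05],
    [0.23, -0.16, 0.05],
    [0.24, -0.14, 0.05],
  ],
  twist=[
    [-0.15, 0.15, -0.86],
    [-0.15, 0.15, -0.86],
    [-0.15, 0.15, -0.86],
    [-0.15, 0.15, -0.86],
    [-0.15, 0.15, -0.86],
    [-0.15, 0.15, -0.86],
    [-0.15, 0.15, -0.86],
    [-0.15, 0.15, -0.86],
  ],
  gripper=[1, 1, 1, 1, 1, 1, 1, 1],
)

```text
time: 13.5
tool_pos: [0.4941, 0.172, 0.4912]
ee_rot: [2.829, -0.027, 1.596]
wrist_force: [0.2, -0.4, -0.3]
width: 0.0937
finger_force: 0.0
```

Emit:
play_rows(
  translation=[
    [0.25, -0.12, 0.05],
    [0.26, -0.1, 0.05],
    [0, 0, 0],
  ],
  twist=[
    [-0.15, 0.15, -0.86],
    [-0.15, 0.15, -0.86],
    [0, 0, 0],
  ],
  gripper=[1, 1, 1],
)

```text
time: 13.8
tool_pos: [0.4854, 0.1923, 0.4847]
ee_rot: [2.798, -0.001, 1.766]
wrist_force: [-0.0, 0.0, -0.1]
width: 0.0939
finger_force: 0.0
```

```bash
python3 - <<'E'
from h import *
g=W([[-.125,.005,.012]])
plan(tcp(g,RG,.10),RG,1)
for c in("side","top"):
    im=robot.snapshot(c)
    for n in("frame_center","frame_top","frame_bottom","tray_ledge"):
        print(n,c,[(np.round(d["centre"],4).tolist(),round(d["score"],2)) for d in robot.spot_point(n,c) if d["centre"][2]>.03])
    if c=="top":
        u,v=proj(c,[[.59,.2,.13]])[0].astype(int)
        cv2.imwrite("pics/c4.png",cv2.resize(im[v-40:v+40,u-50:u+50,::-1],None,fx=8,fy=7,interpolation=cv2.INTER_CUBIC))
E
```

```text
t 13.8 pos [0.4854 0.1923 0.4847] rpy [ 2.7981e+00 -1.3000e-03  1.7663e+00] w 0.0939 F [-0.   0.  -0.1] T [-0.06  0.03  0.  ] ff 0.0
total tool shift mm [-2.2 -6.1 49.1] rotvec [-0.0073  0.0011 -0.007 ] dist 0.049
[-0.05, -0.15, 1.23],
twist [-0.073, 0.011, -0.07]
frame_center side [([0.6104, 0.2253, 0.128], 0.43)]
frame_top side [([0.5846, 0.2197, 0.1834], 0.54), ([0.6264, 0.2163, 0.0681], 0.22)]
frame_bottom side []
tray_ledge side [([0.6248, 0.2151, 0.0654], 0.92)]
frame_center top [([0.6067, 0.2202, 0.1272], 0.78)]
frame_top top [([0.5813, 0.2146, 0.1823], 0.81)]
frame_bottom top [([0.6285, 0.2256, 0.0673], 0.65)]
tray_ledge top [([0.6066, -0.1747, 0.1759], 0.44)]
```

View pics/c4.png

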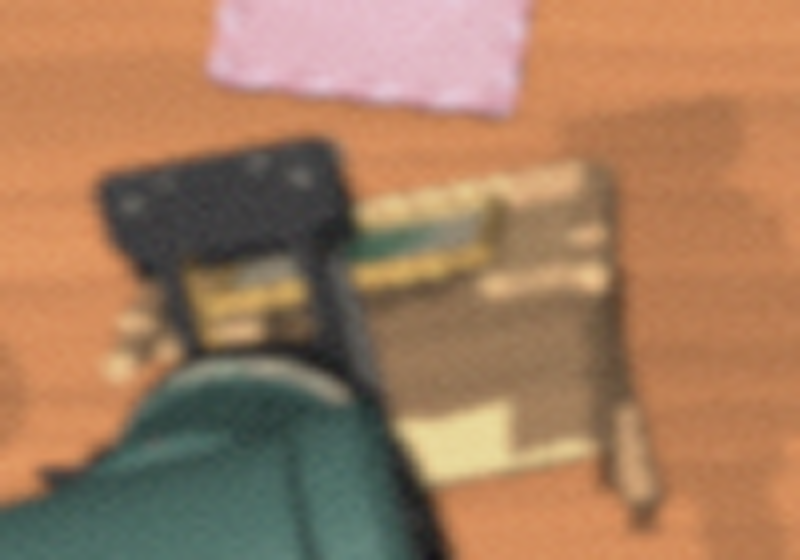

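```bash
python3 - <<'E'
from h import *
u,v=proj("top",[[.59,.2,.13]])[0].astype(int)
f=lambda P:((proj("top",W(P))[0]-[u-50,v-40]+.5)*[8,7]).round(0)
for y in(0,.005,.01):
    print(y,"R top",f([[-.135,y-.0525,.016]]),f([[-.135,y-.0525,.008]]),"R bot",f([[-.01,y-.0525,.016]]),"L top",f([[-.135,y+.0525,.016]]),f([[-.135,y+.0525,.008]]))
print("grips",f([[-.215,-.081,.01]]),f([[-.215,.081,.01]]),"tray right hinge corner",f([[0,-.087,.02]]), "tab",f([[-.165,-.04,.008]]),f([[-.165,-.04,.0]]))
E
```

```text
0 R top [513. 239.] [518. 258.] R bot [525. 186.] L top [225. 294.] [231. 313.]
0.005 R top [499. 242.] [504. 260.] R bot [513. 188.] L top [211. 297.] [217. 316.]
0.01 R top [485. 244.] [491. 263.] R bot [500. 191.] L top [198. 300.] [203. 318.]
grips [591. 278.] [119. 369.] tray right hinge corner [609. 157.] tab [480. 279.] [485. 298.]
```

```bash
python3 - <<'E'
from h import *
g=W([[-.125,.008,.012]])
plan(tcp(g,RG,0),RG,1)
E
```

```text
t 14.3 pos [0.4862 0.1914 0.4852] rpy [ 2.7972e+00 -9.0000e-04  1.7641e+00] w 0.0946 F [-0.4  1.1  0.6] T [-0.11  0.05 -0.01] ff 0.0
total tool shift mm [  2.2  -6.3 149.3] rotvec [-0.0064  0.0022 -0.0089] dist 0.149
[0.05, -0.16, 3.73],
twist [-0.064, 0.022, -0.089]
```

Emit:
play_rows(
  translation=[
    [0.05, -0.16, 0.4],
    [0, 0, 0.7],
    [0, 0, 0.7],
    [0, 0, 0.6],
    [0, 0, 0.5],
    [0, 0, 0.4],
    [0, 0, 0.3],
    [0, 0, 0],
  ],
  twist=[
    [-0.06, 0.02, -0.09],
    [0, 0, 0],
    [0, 0, 0],
    [0, 0, 0],
    [0, 0, 0],
    [0, 0, 0],
    [0, 0, 0],
    [0, 0, 0],
  ],
  gripper=[1, 1, 1, 1, 1, 1, 1, 1],
)

```text
time: 15.1
tool_pos: [0.5281, 0.2022, 0.3456]
ee_rot: [2.795, 0.001, 1.774]
wrist_force: [-0.6, -0.6, -0.2]
width: 0.0946
finger_force: 0.0
```

```bash
python3 - <<'E'
from h import *
g=W([[-.125,.008,.012]])
plan(tcp(g,RG,0),RG,1)
E
```

```text
t 15.1 pos [0.5281 0.2022 0.3456] rpy [2.7949e+00 5.0000e-04 1.7737e+00] w 0.0946 F [-0.6 -0.6 -0.2] T [-0.03  0.04 -0.  ] ff 0.0
total tool shift mm [-0.3  0.2  3.3] rotvec [-0.0041  0.0004  0.0006] dist 0.003
[-0.01, 0.0, 0.08],
twist [-0.041, 0.004, 0.006]
```

Now close on the frame (8 mm). First part of the closing, then watch the forces.

Emit:
play_rows(
  translation=[
    [0, 0, 0.08],
    [0, 0, 0],
    [0, 0, 0],
    [0, 0, 0],
    [0, 0, 0],
    [0, 0, 0],
    [0, 0, 0],
    [0, 0, 0],
  ],
  twist=[
    [-0.04, 0, 0],
    [0, 0, 0],
    [0, 0, 0],
    [0, 0, 0],
    [0, 0, 0],
    [0, 0, 0],
    [0, 0, 0],
    [0, 0, 0],
  ],
  gripper=[-1, -1, -1, -1, -1, -1, -1, -1],
)

```text
time: 15.9
tool_pos: [0.5291, 0.2025, 0.3447]
ee_rot: [2.787, 0.0, 1.774]
wrist_force: [-0.2, 0.3, 0.0]
width: 0.0336
finger_force: 0.0
```

Emit:
play_rows(
  translation=[
    [0, 0, 0],
    [0, 0, 0],
    [0, 0, 0],
    [0, 0, 0],
  ],
  twist=[
    [0, 0, 0],
    [0, 0, 0],
    [0, 0, 0],
    [0, 0, 0],
  ],
  gripper=[-1, -1, -1, -1],
)

```text
time: 16.3
tool_pos: [0.529, 0.2025, 0.3446]
ee_rot: [2.788, 0.0, 1.774]
wrist_force: [-1.3, -0.4, 0.2]
width: 0.0078
finger_force: 30.0
```

Emit:
play_rows(
  translation=[
    [0, 0, 0],
    [0, 0, 0],
    [0, 0, 0],
  ],
  twist=[
    [0, 0, 0],
    [0, 0, 0],
    [0, 0, 0],
  ],
  gripper=[-1, -1, -1],
)

```text
time: 16.6
tool_pos: [0.529, 0.2025, 0.3446]
ee_rot: [2.788, 0.0, 1.774]
wrist_force: [-2.1, -0.3, 1.0]
width: 0.008
finger_force: 30.0
```

Emit:
play_rows(
  translation=[
    [0, 0.02, -0.1],
    [0, 0.02, -0.2],
    [0, 0.03, -0.3],
    [0, 0.03, -0.5],
    [0, 0.05, -0.6],
    [0, 0.1, -0.7],
    [0, 0.1, -0.7],
    [0, 0.1, -0.6],
  ],
  twist=[
    [0, 0, 0],
    [0, 0, 0],
    [0, 0, 0],
    [0, 0, 0],
    [0, 0, 0],
    [0, 0, 0],
    [0, 0, 0],
    [0, 0, 0],
  ],
  gripper=[-1, -1, -1, -1, -1, -1, -1, -1],
)

```text
time: 17.4
tool_pos: [0.4945, 0.1955, 0.4928]
ee_rot: [2.784, 0.0, 1.774]
wrist_force: [-0.5, 0.3, -1.9]
width: 0.0075
finger_force: 30.0
```

```bash
cat >> h.py <<'E'
PY=-.136; RP=down(PY+np.pi/2)
def hold(dist,dy=0,z=.2275): return place([.606,-.171,0],PY,[[dist,dy,z]])[0]
E
python3 - <<'E'
from h import *
plan(tcp([.69,.08,.31],RP),RP,9)
E
```

```text
t 17.4 pos [0.4945 0.1955 0.4928] rpy [2.7842 0.     1.7741] w 0.0075 F [-0.5  0.3 -1.9] T [-0.09  0.23 -0.02] ff 30.0
total tool shift mm [-152.5  156.5   61.4] rotvec [ 0.3539 -0.0606  0.3356] dist 0.227
[-0.42, 0.43, 0.17],[-0.41, 0.46, 0.16],[-0.39, 0.48, 0.14],[-0.37, 0.5, 0.12],[-0.35, 0.51, 0.11],[-0.33, 0.53, 0.09],[-0.31, 0.55, 0.07],[-0.29, 0.56, 0.05],[-0.27, 0.57, 0.03],
twist [0.393, -0.067, 0.373]
```

Emit:
play_rows(
  translation=[
    [0, 0.5, -0.5],
    [0, 0.8, -0.4],
    [0, 0.8, 0],
    [0, 0.5, 0],
  ],
  twist=[
    [0.2, 0, 0],
    [0.3, 0, 0],
    [0.4, 0, 0],
    [0.4, 0, 0],
  ],
  gripper=[-1, -1, -1, -1],
)

```text
time: 17.8
tool_pos: [0.5808, 0.2131, 0.5589]
ee_rot: [2.914, 0.0, 1.774]
wrist_force: [1.0, 0.7, -3.7]
width: 0.0079
finger_force: 30.0
```

```bash
python3 - <<'E'
from h import *
plan(tcp([.69,.08,.31],RP),RP,6)
o=robot.get_obs();R0=Rn.from_euler('xyz',o["ee_rot"])
print("bottom",np.array(o["tool_pos"])+R0.apply([0,0,.18+.115]))
E
```

```text
t 17.8 pos [0.5808 0.2131 0.5589] rpy [2.9135e+00 1.0000e-04 1.7738e+00] w 0.0079 F [ 1.   0.7 -3.7] T [-0.03  0.11 -0.03] ff 30.0
total tool shift mm [-152.4   62.5   85.3] rotvec [ 0.2259 -0.0386  0.3376] dist 0.185
[-0.64, 0.26, 0.36],[-0.62, 0.31, 0.35],[-0.6, 0.36, 0.34],[-0.57, 0.4, 0.33],[-0.55, 0.45, 0.32],[-0.52, 0.49, 0.3],
twist [0.376, -0.064, 0.563]
bottom [0.64609674 0.22656963 0.27155028]
```

Emit:
play_rows(
  translation=[
    [-0.64, 0.26, 0.36],
    [-0.62, 0.31, 0.35],
    [-0.6, 0.36, 0.34],
    [-0.57, 0.4, 0.33],
    [-0.55, 0.45, 0.32],
    [-0.5, 0.5, 0.3],
    [-0.3, 0, 0],
  ],
  twist=[
    [0.38, -0.06, 0.56],
    [0.38, -0.06, 0.56],
    [0.38, -0.06, 0.56],
    [0.38, -0.06, 0.56],
    [0.38, -0.06, 0.56],
    [0.38, -0.06, 0.56],
    [0, 0, 0],
  ],
  gripper=[-1, -1, -1, -1, -1, -1, -1],
)

```text
time: 18.5
tool_pos: [0.6911, 0.0662, 0.482]
ee_rot: [-3.131, 0.001, 1.434]
wrist_force: [-0.1, 0.3, -3.3]
width: 0.0078
finger_force: 30.0
```

```bash
python3 - <<'E'
from h import *
plan(tcp(hold(.075,0,.30),RP),RP,6)
E
```

```text
t 18.5 pos [0.6911 0.0662 0.482 ] rpy [-3.1307e+00  9.0000e-04  1.4343e+00] w 0.0078 F [-0.1  0.3 -3.3] T [ 0.   -0.11  0.03] ff 30.0
total tool shift mm [-246.6   23.     2. ] rotvec [-0.0109  0.0009 -0.0005] dist 0.248
[-1.03, 0.1, 0.01],[-1.03, 0.1, 0.01],[-1.03, 0.1, 0.01],[-1.03, 0.1, 0.01],[-1.03, 0.1, 0.01],[-1.03, 0.1, 0.01],
twist [-0.018, 0.002, -0.001]
```

Emit:
play_rows(
  translation=[
    [-0.7, 0.1, 0],
    [-0.9, 0.1, 0],
    [-0.9, 0.1, 0],
    [-0.9, 0.1, 0],
    [-0.9, 0.1, 0],
    [-0.9, 0.07, 0],
    [-0.65, 0, 0],
    [-0.3, 0, 0],
  ],
  twist=[
    [-0.02, 0, 0],
    [-0.03, 0, 0],
    [-0.03, 0, 0],
    [-0.03, 0, 0],
    [0, 0, 0],
    [0, 0, 0],
    [0, 0, 0],
    [0, 0, 0],
  ],
  gripper=[-1, -1, -1, -1, -1, -1, -1, -1],
)

```text
time: 19.3
tool_pos: [0.6771, -0.1804, 0.488]
ee_rot: [3.134, 0.0, 1.435]
wrist_force: [-0.1, -0.4, -2.1]
width: 0.0074
finger_force: 30.0
```

```bash
python3 - <<'E'
from h import *
g=hold(.075,0,.30)
plan(tcp(g,RP),RP,1)
for c in("side","top"):
    im=robot.snapshot(c)
    for n in("frame_center","frame_top","frame_bottom"):
        print(n,c,[(np.round(d["centre"],4).tolist(),round(d["score"],2)) for d in robot.spot_point(n,c) if d["centre"][2]>.1])
    if c=="side":
        u,v=proj(c,[[.66,-.17,.24]])[0].astype(int)
        x0,y0=max(0,u-60),max(0,v-50)
        k=6;cr=cv2.resize(im[y0:y0+100,x0:x0+120,::-1],None,fx=k,fy=k,interpolation=cv2.INTER_CUBIC)
        o=robot.get_obs();R0=Rn.from_euler('xyz',o["ee_rot"]);p=np.array(o["tool_pos"])
        for y in(-.0525,.0525):
            for z in(.17,.295):
                a,b=proj(c,p+R0.apply([y,0,z]))[0];cv2.circle(cr,(int((a-x0+.5)*k),int((b-y0+.5)*k)),3,(0,0,255),-1)
        cv2.imwrite("pics/c5.png",cr)
E
```

```text
t 19.3 pos [ 0.6771 -0.1804  0.488 ] rpy [3.1336e+00 5.0000e-04 1.4352e+00] w 0.0074 F [-0.1 -0.4 -2.1] T [-0.03 -0.11  0.01] ff 30.0
total tool shift mm [-0.3  3.2  8.1] rotvec [0.008  0.0005 0.0004] dist 0.009
[-0.01, 0.08, 0.2],
twist [0.08, 0.005, 0.004]
frame_center side [([0.6813, -0.1749, 0.2616], 0.57)]
frame_top side [([0.6769, -0.1761, 0.3148], 0.76), ([0.6766, -0.1748, 0.2562], 0.61)]
frame_bottom side [([0.6785, -0.179, 0.1941], 0.68)]
frame_center top [([0.6804, -0.1763, 0.256], 0.51)]
frame_top top [([0.6758, -0.1775, 0.3123], 0.63)]
frame_bottom top [([0.6778, -0.1745, 0.1901], 0.44)]
```

View pics/c5.png

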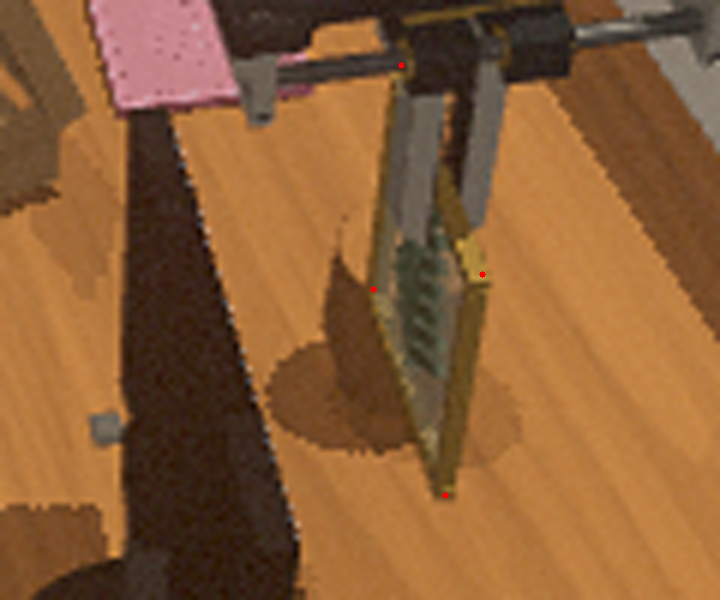

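The side view matches the predicted frame corners (445,495), (372,289), (482,274), so the frame hangs straight from the grip. Next I'll move it in front of the screen.

Emit:
play_rows(
  translation=[
    [0, 0, 0.2],
    [-0.02, -0.02, 0.4],
    [-0.03, -0.1, 0.5],
    [0, -0.15, 0.4],
    [0, -0.2, 0.3],
    [0, -0.18, 0.15],
    [0, -0.1, 0.06],
    [0, 0, 0],
  ],
  twist=[
    [0.08, 0, 0],
    [0, 0, 0],
    [0, 0, 0],
    [0, 0, 0],
    [0, 0, 0],
    [0, 0, 0],
    [0, 0, 0],
    [0, 0, 0],
  ],
  gripper=[-1, -1, -1, -1, -1, -1, -1, -1],
)

```text
time: 20.5
tool_pos: [0.648, -0.1759, 0.4052]
ee_rot: [-3.138, -0.001, 1.437]
wrist_force: [0.1, -0.3, -1.5]
width: 0.0076
finger_force: 30.0
```

```bash
python3 - <<'E'
from h import *
plan(tcp(hold(.042,-.001,.2275),RP),RP,1)
for c in("side","top"):
    im=robot.snapshot(c)
    for n in("frame_center","frame_top","frame_bottom","panel_mark"):
        print(n,c,[(np.round(d["centre"],4).tolist(),round(d["score"],2)) for d in robot.spot_point(n,c) if d["centre"][2]>.1])
E
```

```text
t 20.5 pos [ 0.648  -0.1759  0.4052] rpy [-3.1376e+00 -8.0000e-04  1.4372e+00] w 0.0076 F [ 0.1 -0.3 -1.5] T [-0.   -0.06  0.02] ff 30.0
total tool shift mm [-1.8 -0.3 -2.3] rotvec [-0.004  -0.0008  0.0024] dist 0.003
[-0.04, -0.01, -0.06],
twist [-0.04, -0.008, 0.024]
frame_center side [([0.6484, -0.1706, 0.1756], 0.6)]
frame_top side [([0.6441, -0.1701, 0.2306], 0.6)]
frame_bottom side [([0.6485, -0.1718, 0.1072], 0.64)]
panel_mark side [([0.6101, -0.1727, 0.1745], 0.82)]
frame_center top []
frame_top top []
frame_bottom top [([0.6501, -0.1753, 0.1102], 0.43)]
panel_mark top [([0.607, -0.1725, 0.1742], 0.71)]
```

Emit:
play_rows(
  translation=[
    [-0.08, 0.03, -0.05],
    [0, 0, 0],
    [0, 0, 0],
    [0, 0, 0],
    [0, 0, 0],
    [0, 0, 0],
    [0, 0, 0],
    [0, 0, 0],
  ],
  twist=[
    [-0.04, 0, 0.02],
    [0, 0, 0],
    [0, 0, 0],
    [0, 0, 0],
    [0, 0, 0],
    [0, 0, 0],
    [0, 0, 0],
    [0, 0, 0],
  ],
  gripper=[-1, -1, -1, -1, -1, -1, -1, -1],
)

```text
time: 21.8
tool_pos: [0.649, -0.1797, 0.4078]
ee_rot: [3.14, -0.001, 1.435]
wrist_force: [-0.5, 0.3, -2.6]
width: 0.0078
finger_force: 30.0
```

Emit:
play_rows(
  translation=[
    [0, 0, 0],
    [0, 0, 0],
    [0, 0, 0],
    [0, 0, 0],
    [0, 0, 0],
    [0, 0, 0],
    [0, 0, 0],
    [0, 0, 0],
  ],
  twist=[
    [0, 0, 0],
    [0, 0, 0],
    [0, 0, 0],
    [0, 0, 0],
    [0, 0, 0],
    [0, 0, 0],
    [0, 0, 0],
    [0, 0, 0],
  ],
  gripper=[-1, -1, -1, -1, -1, -1, -1, -1],
)

```text
time: 22.6
tool_pos: [0.649, -0.1797, 0.4078]
ee_rot: [3.14, -0.001, 1.435]
wrist_force: [-0.9, 0.3, -1.9]
width: 0.0079
finger_force: 30.0
```

Emit:
play_rows(
  translation=[
    [0, 0, 0],
    [0, 0, 0],
    [0, 0, 0],
    [0, 0, 0],
    [0, 0, 0],
    [0, 0, 0],
    [0, 0, 0],
    [0, 0, 0],
  ],
  twist=[
    [0, 0, 0],
    [0, 0, 0],
    [0, 0, 0],
    [0, 0, 0],
    [0, 0, 0],
    [0, 0, 0],
    [0, 0, 0],
    [0, 0, 0],
  ],
  gripper=[-1, -1, -1, -1, -1, -1, -1, -1],
)

```text
time: 23.4
tool_pos: [0.649, -0.1797, 0.4078]
ee_rot: [3.14, -0.001, 1.435]
wrist_force: [-0.2, 0.4, -2.5]
width: 0.0079
finger_force: 30.0
```

Emit:
play_rows(
  translation=[
    [0, 0, 0],
    [0, 0, 0],
    [0, 0, 0],
    [0, 0, 0],
    [0, 0, 0],
    [0, 0, 0],
    [0, 0, 0],
    [0, 0, 0],
  ],
  twist=[
    [0, 0, 0],
    [0, 0, 0],
    [0, 0, 0],
    [0, 0, 0],
    [0, 0, 0],
    [0, 0, 0],
    [0, 0, 0],
    [0, 0, 0],
  ],
  gripper=[-1, -1, -1, -1, -1, -1, -1, -1],
)

```text
time: 24.2
tool_pos: [0.649, -0.1797, 0.4078]
ee_rot: [3.141, -0.001, 1.435]
wrist_force: [-0.5, -1.2, -2.2]
width: 0.0076
finger_force: 30.0
```

```bash
python3 - <<'E'
from h import *
plan(tcp(hold(.043,-.003,.2275),RP),RP,1)
ims=[]
for c in("side","top"):
    im=robot.snapshot(c)
    u,v=proj(c,[[.63,-.17,.19]])[0].astype(int)
    x0,y0=max(0,u-40),max(0,v-50)
    k=5;cr=cv2.resize(im[y0:y0+100,x0:x0+80,::-1],None,fx=k,fy=k,interpolation=cv2.INTER_CUBIC)
    o=robot.get_obs();R0=Rn.from_euler('xyz',o["ee_rot"]);p=np.array(o["tool_pos"])
    Q=[p+R0.apply([y,0,z]) for y in(-.0525,.0525) for z in(.17,.295)]
    Q+=list(place([.606,-.171,0],PY,[[0,y,z] for y in(-.11,.11) for z in(.09,.26)]))
    for a,b in proj(c,Q): cv2.circle(cr,(int((a-x0+.5)*k),int((b-y0+.5)*k)),2,(0,0,255),-1)
    ims.append(cr)
cv2.imwrite("pics/c6.png",np.hstack(ims))
E
```

```text
t 24.2 pos [ 0.649  -0.1797  0.4078] rpy [ 3.1405e+00 -6.0000e-04  1.4348e+00] w 0.0076 F [-0.5 -1.2 -2.2] T [ 0.   -0.11 -0.  ] ff 30.0
total tool shift mm [-0.2 -0.8  0.3] rotvec [ 0.0011 -0.0006 -0.    ] dist 0.001
[-0.0, -0.02, 0.01],
twist [0.011, -0.006, -0.0]
```

View pics/c6.png

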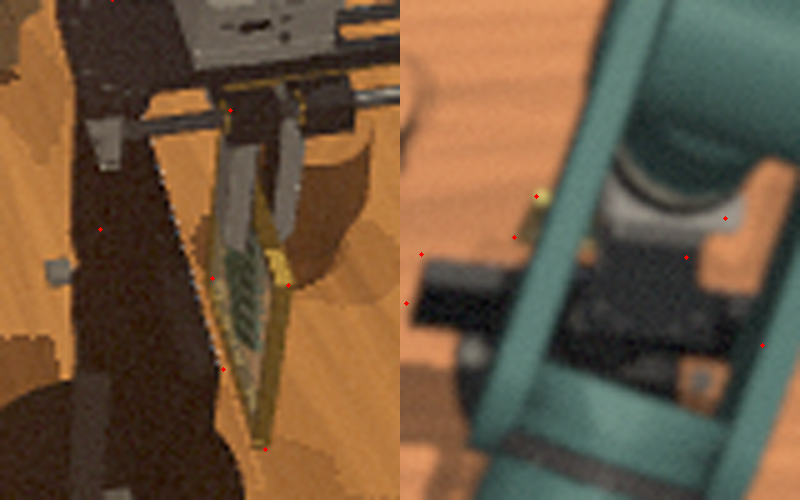

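The frame stood centred and square about 4 cm from the face, still for about 3 s. Its corners match the prediction in both views: (265,449) and (212,278) in the side view, (537,196) in the top view. Now the way back.

Emit:
play_rows(
  translation=[
    [0, 0.1, 0],
    [0, 0.3, -0.1],
    [0, 0.4, -0.4],
    [0, 0.15, -0.6],
    [0.2, 0, -0.6],
    [0.6, -0.1, -0.3],
    [0.9, -0.1, 0],
    [0.9, -0.1, 0],
  ],
  twist=[
    [0, 0, 0],
    [0, 0, 0],
    [0, 0, 0],
    [0, 0, 0],
    [0, 0, 0],
    [0, 0, 0],
    [0, 0, 0],
    [0, 0, 0],
  ],
  gripper=[-1, -1, -1, -1, -1, -1, -1, -1],
)

```text
time: 25.1
tool_pos: [0.6889, -0.0797, 0.4888]
ee_rot: [3.138, -0.001, 1.433]
wrist_force: [0.2, -0.3, -2.0]
width: 0.0076
finger_force: 30.0
```

Emit:
play_rows(
  translation=[
    [0.9, 0, 0],
    [0.9, 0, 0],
    [0.9, 0, 0],
    [0.6, 0, -0.1],
  ],
  twist=[
    [0, 0, 0],
    [0, 0, 0],
    [0, 0, 0],
    [0, 0, 0],
  ],
  gripper=[-1, -1, -1, -1],
)

```text
time: 25.5
tool_pos: [0.707, 0.0533, 0.491]
ee_rot: [-3.141, -0.001, 1.437]
wrist_force: [1.0, 0.9, -2.3]
width: 0.0075
finger_force: 30.0
```

```bash
python3 - <<'E'
from h import *
RC=Rn.from_euler('xyz',[2.788,0,1.774])
G=np.array([.529,.2025,.3446])
plan(G+RC.apply([0,.065,-.15]),RC,9)
E
```

```text
t 25.5 pos [0.707  0.0533 0.491 ] rpy [-3.1412e+00 -1.3000e-03  1.4372e+00] w 0.0075 F [ 1.   0.9 -2.3] T [-0.03 -0.07 -0.02] ff 30.0
total tool shift mm [ 127.1 -187.8  -16.5] rotvec [-0.3504  0.0582 -0.3336] dist 0.227
[0.35, -0.52, -0.05],[0.37, -0.51, -0.06],[0.39, -0.49, -0.08],[0.41, -0.47, -0.1],[0.43, -0.45, -0.11],[0.44, -0.43, -0.13],[0.46, -0.41, -0.14],[0.48, -0.39, -0.15],[0.49, -0.36, -0.16],
twist [-0.389, 0.065, -0.371]
```

Emit:
play_rows(
  translation=[
    [0.35, -0.5, -0.1],
    [0.37, -0.5, -0.1],
    [0.39, -0.49, -0.1],
    [0.41, -0.47, -0.1],
    [0.43, -0.45, -0.1],
    [0.44, -0.43, -0.1],
    [0.46, -0.41, -0.1],
    [0.48, -0.39, -0.1],
  ],
  twist=[
    [-0.39, 0.06, -0.37],
    [-0.39, 0.06, -0.37],
    [-0.39, 0.06, -0.37],
    [-0.39, 0.06, -0.37],
    [-0.39, 0.06, -0.37],
    [-0.39, 0.06, -0.37],
    [-0.39, 0.06, -0.37],
    [-0.39, 0.06, -0.37],
  ],
  gripper=[-1, -1, -1, -1, -1, -1, -1, -1],
)

```text
time: 26.3
tool_pos: [0.5577, 0.1856, 0.5059]
ee_rot: [2.825, -0.001, 1.735]
wrist_force: [-0.7, 0.5, -1.5]
width: 0.0079
finger_force: 30.0
```

Emit:
play_rows(
  translation=[
    [0.3, -0.2, -0.1],
    [0, 0, 0],
  ],
  twist=[
    [-0.39, 0.06, -0.37],
    [0, 0, 0],
  ],
  gripper=[-1, -1],
)

```text
time: 26.5
tool_pos: [0.5463, 0.1966, 0.5081]
ee_rot: [2.786, 0.004, 1.773]
wrist_force: [0.1, -0.1, -1.4]
width: 0.0079
finger_force: 30.0
```

```bash
python3 - <<'E'
from h import *
RC=Rn.from_euler('xyz',[2.788,0,1.774])
G=np.array([.529,.2025,.3446])
plan(G+RC.apply([-.004,.005,-.10]),RC,1)
robot.snapshot("side");robot.snapshot("top")
for c in("side","top"):
    for n in("grip_left","grip_right","tray_ledge"):
        print(n,c,[(np.round(d["centre"],4).tolist(),round(d["score"],2)) for d in robot.spot_point(n,c)])
E
```

```text
t 26.5 pos [0.5463 0.1966 0.5081] rpy [2.7858 0.0045 1.7731] w 0.0079 F [ 0.1 -0.1 -1.4] T [-0.16  0.23 -0.  ] ff 30.0
total tool shift mm [  5.5 -66.5  47.8] rotvec [0.0022 0.0045 0.0007] dist 0.082
[0.14, -1.66, 1.19],
twist [0.022, 0.045, 0.007]
grip_left side [([0.5486, 0.2783, 0.244], 0.6)]
grip_right side [([0.5758, 0.125, 0.2439], 0.77)]
tray_ledge side [([0.6236, 0.2139, 0.0647], 0.62)]
grip_left top []
grip_right top [([0.5555, 0.2003, -0.0024], 0.74), ([0.5786, 0.1224, 0.2398], 0.73)]
tray_ledge top [([0.6283, 0.2169, 0.0652], 0.9)]
```

Emit:
play_rows(
  translation=[
    [0.14, -0.3, 0],
    [0, -0.5, 0],
    [0, -0.5, 0.1],
    [0, -0.3, 0.2],
    [0, -0.06, 0.4],
    [0, 0, 0.4],
    [0, 0, 0.1],
    [0, 0, 0],
  ],
  twist=[
    [0.02, 0.04, 0],
    [0, 0, 0],
    [0, 0, 0],
    [0, 0, 0],
    [0, 0, 0],
    [0, 0, 0],
    [0, 0, 0],
    [0, 0, 0],
  ],
  gripper=[-1, -1, -1, -1, -1, -1, -1, -1],
)

```text
time: 27.7
tool_pos: [0.5023, 0.1914, 0.438]
ee_rot: [2.791, 0.002, 1.771]
wrist_force: [-0.4, -0.4, -2.7]
width: 0.0078
finger_force: 30.0
```

```bash
python3 - <<'E'
from h import *
RC=Rn.from_euler('xyz',[2.788,0,1.774])
G=np.array([.529,.2025,.3446])
plan(G+RC.apply([-.004,.003,-.006]),RC,1)
E
```

```text
t 27.7 pos [0.5023 0.1914 0.438 ] rpy [2.7913e+00 1.6000e-03 1.7711e+00] w 0.0078 F [-0.4 -0.4 -2.7] T [-0.12  0.22 -0.05] ff 30.0
total tool shift mm [ 1.7 -2.4 91.5] rotvec [-0.0033  0.0025 -0.0022] dist 0.092
[0.04, -0.06, 2.29],
twist [-0.033, 0.025, -0.022]
```

Emit:
play_rows(
  translation=[
    [0.04, -0.03, 0.2],
    [0, -0.03, 0.4],
    [0, 0, 0.5],
    [0, 0, 0.5],
    [0, 0, 0.35],
    [0, 0, 0.2],
    [0, 0, 0.1],
    [0, 0, 0],
  ],
  twist=[
    [-0.03, 0.02, -0.02],
    [0, 0, 0],
    [0, 0, 0],
    [0, 0, 0],
    [0, 0, 0],
    [0, 0, 0],
    [0, 0, 0],
    [0, 0, 0],
  ],
  gripper=[-1, -1, -1, -1, -1, -1, -1, -1],
)

```text
time: 28.5
tool_pos: [0.5303, 0.199, 0.3539]
ee_rot: [2.786, 0.0, 1.774]
wrist_force: [0.3, -1.0, -1.9]
width: 0.008
finger_force: 30.0
```

```bash
python3 - <<'E'
from h import *
RC=Rn.from_euler('xyz',[2.788,0,1.774])
G=np.array([.529,.2025,.3446])
plan(G+RC.apply([-.004,.0,-.0]),RC,1)
E
```

```text
t 28.5 pos [0.5303 0.199  0.3539] rpy [2.7859e+00 3.0000e-04 1.7743e+00] w 0.008 F [ 0.3 -1.  -1.9] T [-0.05  0.22 -0.04] ff 30.0
total tool shift mm [-0.3 -3.8  8.5] rotvec [0.0021 0.0002 0.0003] dist 0.009
[-0.01, -0.09, 0.21],
twist [0.021, 0.002, 0.003]
```

Emit:
play_rows(
  translation=[
    [0, -0.02, 0.05],
    [0, -0.02, 0.05],
    [0, -0.02, 0.05],
    [0, -0.02, 0.04],
    [0, 0, 0.02],
    [0, 0, 0],
    [0, 0, 0],
  ],
  twist=[
    [0, 0, 0],
    [0, 0, 0],
    [0, 0, 0],
    [0, 0, 0],
    [0, 0, 0],
    [0, 0, 0],
    [0, 0, 0],
  ],
  gripper=[-1, -1, -1, -1, -1, -1, -1],
)

```text
time: 29.2
tool_pos: [0.5301, 0.199, 0.3449]
ee_rot: [2.786, 0.0, 1.774]
wrist_force: [-0.3, 0.6, -2.0]
width: 0.0077
finger_force: 30.0
```

```bash
python3 - <<'E'
from h import *
RC=Rn.from_euler('xyz',[2.788,0,1.774])
G=np.array([.529,.2025,.3446])
plan(G+RC.apply([-.004,.0,-.0]),RC,1)
E
```

```text
t 29.2 pos [0.5301 0.199  0.3449] rpy [2.7857e+00 3.0000e-04 1.7743e+00] w 0.0077 F [-0.3  0.6 -2. ] T [-0.12  0.17  0.03] ff 30.0
total tool shift mm [-0.3 -0.5  0.2] rotvec [0.0023 0.0001 0.0004] dist 0.001
[-0.01, -0.01, 0.0],
twist [0.023, 0.001, 0.004]
```

Emit:
play_rows(
  translation=[
    [0, -0.01, 0.01],
    [0, 0, 0.01],
    [0, 0, 0],
  ],
  twist=[
    [0.02, 0, 0],
    [0, 0, 0],
    [0, 0, 0],
  ],
  gripper=[-1, -1, -1],
)

```text
time: 29.5
tool_pos: [0.5301, 0.199, 0.3447]
ee_rot: [2.787, 0.0, 1.774]
wrist_force: [-1.9, 0.2, 1.1]
width: 0.0078
finger_force: 30.0
```

Emit:
play_rows(
  translation=[
    [0, -0.01, 0.01],
    [0, 0, 0.01],
    [0, 0, 0],
  ],
  twist=[
    [0, 0, 0],
    [0, 0, 0],
    [0, 0, 0],
  ],
  gripper=[-1, -1, -1],
)

```text
time: 29.8
tool_pos: [0.5299, 0.199, 0.3447]
ee_rot: [2.786, 0.0, 1.774]
wrist_force: [-4.0, -1.4, 5.5]
width: 0.0074
finger_force: 30.0
```

Emit:
play_rows(
  translation=[
    [0, 0, 0],
    [0, 0, 0],
    [0, 0, 0],
    [0, 0, 0],
    [0, 0, 0],
    [0, 0, 0],
    [0, 0, 0],
    [0, 0, 0],
  ],
  twist=[
    [0, 0, 0],
    [0, 0, 0],
    [0, 0, 0],
    [0, 0, 0],
    [0, 0, 0],
    [0, 0, 0],
    [0, 0, 0],
    [0, 0, 0],
  ],
  gripper=[0.3, 0.3, 0.3, 0.3, 0.3, 0.3, 0.3, 0.3],
)

```text
time: 30.6
tool_pos: [0.5299, 0.199, 0.343]
ee_rot: [2.788, 0.0, 1.774]
wrist_force: [0.2, -0.5, 0.8]
width: 0.0608
finger_force: 0.0
```

Emit:
play_rows(
  translation=[
    [0, 0, -0.2],
    [0, 0, -0.4],
    [0, 0, -0.6],
    [0, 0, -0.7],
    [0, 0, -0.8],
    [0, 0, -0.8],
    [0, 0, -0.8],
    [0, 0, -0.5],
  ],
  twist=[
    [0, 0, 0],
    [0, 0, 0],
    [0, 0, 0],
    [0, 0, 0],
    [0, 0, 0],
    [0, 0, 0],
    [0, 0, 0],
    [0, 0, 0],
  ],
  gripper=[0.3, 0.3, 0.3, 0.3, 0.3, 0.3, 0.3, 0.3],
)

```text
time: 31.4
tool_pos: [0.463, 0.1852, 0.5284]
ee_rot: [2.781, -0.0, 1.775]
wrist_force: [0.6, -0.3, 0.5]
width: 0.061
finger_force: 0.0
```

```bash
python3 - <<'E'
from h import *
ims=[]
for c in("side","top"):
    im=robot.snapshot(c)
    for n in("frame_center","frame_top","grip_right","candle","tumbler","wood_cup","tealight"):
        print(n,c,[(np.round(d["centre"],4).tolist(),round(d["score"],2)) for d in robot.spot_point(n,c) if n!="frame_center" or d["centre"][2]>.03][:2])
    u,v=proj(c,[[.59,.2,.13]])[0].astype(int)
    ims.append(cv2.resize(im[v-50:v+50,u-40:u+40,::-1],None,fx=5,fy=5,interpolation=cv2.INTER_CUBIC))
cv2.imwrite("pics/c7.png",np.hstack(ims))
print(robot.get_obs()["wrist_force"],robot.get_obs()["time"])
E
```

```text
frame_center side [([0.612, 0.2199, 0.1311], 0.51)]
frame_top side [([0.2526, -0.2457, 0.0042], 0.91), ([0.761, 0.2969, 0.0021], 0.77)]
grip_right side [([0.5796, 0.1237, 0.2441], 0.76)]
candle side [([0.5784, -0.4444, -0.0037], 0.59), ([0.5395, 0.4299, -0.0071], 0.2)]
tumbler side [([0.5383, 0.4269, -0.0061], 0.76), ([0.5878, 0.2161, 0.1825], 0.7)]
wood_cup side [([0.7511, -0.0402, -0.0035], 0.9)]
tealight side [([0.4909, 0.0092, 0.0021], 0.72)]
frame_center top [([0.608, 0.2144, 0.1275], 0.75)]
frame_top top [([0.3832, 0.2788, 0.0041], 0.94), ([0.2536, -0.2473, 0.0029], 0.92)]
grip_right top [([0.4935, 0.013, 0.0002], 0.42), ([0.7539, -0.0371, -0.0004], 0.21)]
candle top [([0.5797, -0.4462, -0.0017], 0.79)]
tumbler top [([0.5429, 0.4346, 0.0005], 0.8)]
wood_cup top [([0.7549, -0.039, 0.0004], 0.61), ([0.5558, 0.1975, -0.0039], 0.58)]
tealight top [([0.4926, 0.0148, -0.0017], 0.65), ([0.7543, -0.036, 0.0002], 0.54)]
[-0.63916247 -0.12928224 -0.22598972] 32.2
```

View pics/c7.png

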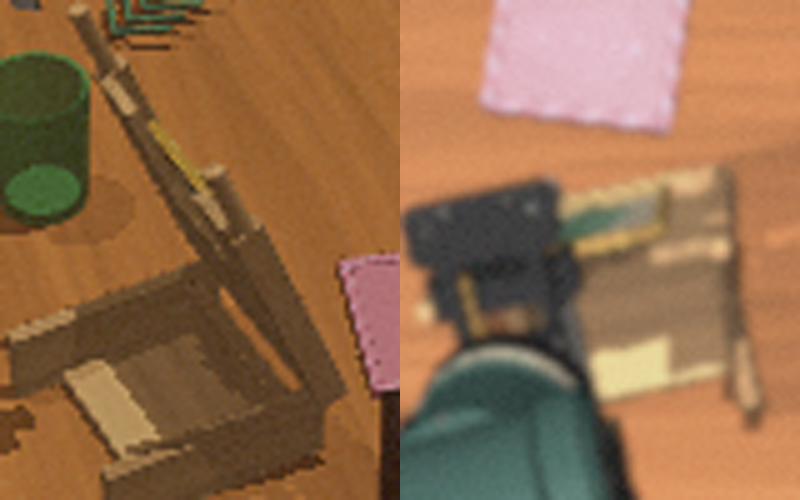

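The frame stands on the ledge against the raised tray, with its top edge at about (175,155) in the side view and about (610,230) in the top view. Nothing else has moved and the arm touches nothing, so I'll hand it in.

```bash
python3 -c "
from bench import robot
print(robot.close_job())"
```

```text
the job is handed in; nothing more can be done
None
```

The job is handed in at 32 s of the 72 s allowed: I raised the tray to its stop, held the frame about 4 cm in front of the lit screen for about 3 s, and stood it back on the ledge, and the cameras showed the candle, cups and tealight undisturbed.

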